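# Put the workshop samples back in their fitted stands

## Task

Four samples stand upright and loose on the front of the bench: a ribbed steel padlock, a small brass padlock, a door knob and an eye loupe. Put each one, standing upright, down into the recess of the wooden stand that is cut to its shape and size: the large padlock in the longer slot, the small padlock in the shorter slot, the knob in the larger round recess and the loupe in the smaller round one. Do not shift the loose lock cylinder that lies near the front edge.

Things in the scene. Friction and masses are not known exactly. Their poses are not given: they have to be found in the camera images.
- ribbed_padlock: large closed steel padlock with horizontal ribs, 21 (x) x 58 (y) x 88 (z) mm over the shackle. Loose, stands upright. Origin: centre of its underside; z up. The body is a plain block 47 mm high, 21 mm thick along its own x: grasp it across x; the shackle, 14 mm thick, rises above it. About 0.33 kg.
- small_padlock: small closed brass padlock with a steel shackle, 18 (x) x 36 (y) x 55 (z) mm. Loose, stands upright. Origin: centre of its underside; z up. The body is a plain block 30 mm high, 18 mm thick along its own x: grasp it across x; the thinner shackle rises above it. About 0.08 kg.
- knob_on_rose: bright nickel door knob standing on its round foot plate, 58 mm high; foot plate and ball are both about 53 mm in diameter, the ball is widest 42 mm up, grasp it there from any side. Loose, stands upright. Origin: centre of its underside; z up. About 0.24 kg.
- eye_loupe: black eye loupe standing on its rim, a round cup 34 mm high that tapers from 36 mm in diameter near its foot to 28 mm at its top; grasp it round its lower half from any side, but with the fingertips over 10 mm up, clear of the rim of the stand. Loose, stands upright. Origin: centre of its underside; z up. About 0.03 kg.
- large_slot_stand: low light-wood block screwed to the bench (fixed), 14 mm thick, a small screw head at each corner; the recess in its top is 6 mm deep with a grey felt floor (8 mm above the bench). Origin: centre of its underside, below the centre of the recess; z up. Block 60 (x) x 98 (y) mm, rectangular recess 37 (x) x 74 (y) mm for the ribbed padlock, whose own y then lies along the stand's y, either way round.
- small_slot_stand: low light-wood block screwed to the bench (fixed), 14 mm thick, a small screw head at each corner; the recess in its top is 6 mm deep with a grey felt floor (8 mm above the bench). Origin: centre of its underside, below the centre of the recess; z up. Block 56 (x) x 74 (y) mm, rectangular recess 32 (x) x 50 (y) mm for the small padlock, whose own y then lies along the stand's y, either way round.
- large_round_stand: low light-wood block screwed to the bench (fixed), 14 mm thick, a small screw head at each corner; the recess in its top is 6 mm deep with a grey felt floor (8 mm above the bench). Origin: centre of its underside, below the centre of the recess; z up. Block 92 x 92 mm, round recess 70 mm in diameter for the door knob.
- small_round_stand: low light-wood block screwed to the bench (fixed), 14 mm thick, a small screw head at each corner; the recess in its top is 6 mm deep with a grey felt floor (8 mm above the bench). Origin: centre of its underside, below the centre of the recess; z up. Block 72 x 72 mm, round recess 50 mm in diameter for the loupe.
- vice_top (a point): middle of the top of the bench vice, a fixed iron casting that stands in the middle of the bench 180 mm high; it reaches 120 mm from this point towards the robot and 60 mm to each side: lift things over it or go round it.
- lock_cylinder: bystander: loose grey steel lock cylinder lying on its side near the front edge, 33 (x) x 63 (y) x 17 (z) mm. Origin: centre of its underside. Leave it alone.
Things that resemble listed ones, but are neither listed nor needed, are in the scene too. What is shaped like the eye_loupe but red is not meant.

How it is judged:
By the outcome, as a careful person would: the job done as asked, in the order asked, and still so for the second after the job is handed in, with the robot touching nothing.
It also fails if it takes over 109 s, if anything falls off the work surface, if the arm or the gripper's body presses on something with over 40 N, if the wrist force passes 120 N, or if a joint passes its speed limit or range.

## Robot

A 6-joint arm with a two-finger parallel gripper is mounted at the origin on a cart in front of the work surface, level with it; the furniture and walls round the work are solid. World frame = base frame: x ahead of the robot, y to its left, z up, the work surface at z = 0. Lengths are in m, angles in rad, forces in N, time in s.
With the tool pointing down it reaches from about 0.225 to 0.875 m from the base axis. Payload 3.4 kg.
Tool frame: the origin (TCP) lies at the very end of the fingers, on their centre line; the grasp point (between the pads) lies 19 mm behind it; z points along the fingers, y is the direction in which the jaws open and shut (so a half turn about z gives the same grasp; the last joint's range is limited). The gripper opens to 85 mm and grips with 20 to 120 N. Pads are 22 mm wide; open, the fingers measure 114 mm over their backs; the gripper's body (76 mm by 85 mm) begins 54 mm behind the grasp point. The pads swing forward as they close: fully open they stand 13 mm farther back than shut.
Start: joints at [1.186, 0.276, 1.505, -0, 1.361, -0.121], TCP at [0.15, 0.555, 0.231] pointing down, gripper open.
Joint ranges: [-2.89, 2.89], [-0.75, 2.08], [0.22, 2.7], [-1.18, 4.32], [0.11, 2.71], [-2.7, 2.7]. Speed limits (rad/s): [2.57, 2.57, 3.14, 3.14, 3.14, 3.14].

## Interface

Orientations are given as a unit quaternion [w, x, y, z].
In Python, from rig import telemetry, optics, order gives the robot as it stands.
- The arm moves only by the shell command python3 -m creep 'ROWS' [FORCE]. ROWS is a JSON object of lists of equal length, an entry for each row: "slide": the shift along the world's x, y, z normalised to -1 to 1, where 1 is 0.15 m, a list of three; "twist": the turn, a rotation vector about the world's x, y, z normalised to -1 to 1, where 1 is 360 degrees, a list of three; "fingers": the gripper's target within -1 to 1 (fully open at 1, half-way at 0, shut at -1). A call has 1 to 20 rows; each row is the pose to reach, as a shift and turn from the pose commanded when the call began, turning the shorter way round; what a row does not reach only later rows make up. A row lasts 1/10 s, in which the tool goes at most 50 mm and 8.59 degrees, less where a joint would pass 70% of its speed; a pose out of reach is approached as far as the arm can. A call with a number of a shift or a turn outside -1 to 1 is refused whole. A call with a gripper value outside its range is refused whole. The fingers move at their own pace and stop on an object; FORCE is the grip in N (left out, the last holds). Time passes only in rows, so rows that repeat a pose let the fingers close. It gives the time, the measured TCP pose, the force and the opening at its end, in the units of the state.
- telemetry.get_state(): the state, without advancing time (a new reading comes with each control period).
- optics.get_image(name): name is "side" or "top" or "wrist"; returns a dict with "img" (420x560x3 uint8, blue, green, red), "depth" (420x560 float32, m along the optical axis (not along the pixel's ray), 0 where there is no reading), "fovy" (degrees; the focal length in pixels is half the picture's height over the tangent of half this angle, whatever the lens; pixels are square), "cx", "cy" (the principal point, pixels), "world_from_camera" (4x4, takes a point from camera to world coordinates). Camera axes: x right, y down, z forward; pixel columns grow to the right and rows downward; lengths in m; the calibration is good to about 2 mm. The wrist camera is an equidistant fisheye: a pixel r from the principal point sees the ray r / f radians off the axis. A picture is of the moment at which its call begins.
- order.sign_off(): hands the job in, once; it reports no verdict.
The state is a dict: "clock": time; "qpos": joint angles; "qd": joint speeds; "effort": joint torques, N m; "position": TCP position; "ee_rot": TCP orientation; "contact_force": force on the tool from outside, world axes, zero at the start; "moment": the same for the moment, N m; "width": finger opening in m.
Only numpy, scipy, OpenCV 4.12 (cv2) and the standard library are available. Lean on these libraries where they do the work, as an engineer would, in place of code of your own. Each camera call takes 0.05 s, during which the arm holds its last target.

## Working session

There is one attempt and no reset: what is moved stays moved. The work goes in short steps, Python scripts to look and compute and a shell command to move; the robot and the scene stay as the last step left them, time stands still between calls to the robot, and variables do not carry over. Pictures are saved under pics/ and viewed, and the job is handed in when it is done.

```bash
ls; mkdir -p pics; python3 - <<'E'
from rig import telemetry, optics
import cv2,numpy as np
s=telemetry.get_state();print(s)
for n in ["side","top","wrist"]:
    d=optics.get_image(n);cv2.imwrite(f"pics/{n}0.png",d["img"]);np.savez(f"pics/{n}0.npz",**d);print(n,d["fovy"],d["cx"],d["cy"],np.round(d["world_from_camera"],3).tolist())
E
```

```text
pics
{'clock': 0.0, 'qpos': array([ 1.18597585e+00,  2.76615866e-01,  1.50612022e+00,  1.37615405e-05,
        1.36071983e+00, -1.21002936e-01]), 'qd': array([ 0.0008628 ,  0.00053009,  0.00177223, -0.00098293,  0.00083964,
        0.00065969]), 'effort': array([-4.06329837e-04, -4.16780519e+01, -2.45801336e+01, -2.06949803e-04,
        1.12537615e-02,  9.42892399e-06]), 'position': array([0.14974439, 0.55461345, 0.23043297]), 'ee_rot': array([-2.39631272e-04,  1.31527939e-01,  9.91312026e-01, -9.00312796e-04]), 'contact_force': array([ 0.77030514, -1.22715059,  0.15380481]), 'moment': array([ 0.00995465, -0.00912351,  0.01729191]), 'width': 0.08529858955005502}
side 44.456482945276626 280.32095418971807 217.72499170619488 [[-0.909, -0.168, 0.38, 0.071], [-0.416, 0.39, -0.821, 0.941], [-0.01, -0.905, -0.425, 0.605], [0.0, 0.0, 0.0, 1.0]]
top 51.77486458109599 283.80757262377244 205.79582268572042 [[-0.014, -0.989, 0.144, 0.346], [-1.0, 0.011, -0.024, 0.015], [0.022, -0.144, -0.989, 1.18], [0.0, 0.0, 0.0, 1.0]]
wrist 65.70646984690485 279.9440631745506 209.69876590122036 [[0.261, 0.931, 0.254, 0.085], [0.965, -0.251, -0.07, 0.573], [-0.001, 0.263, -0.965, 0.373], [0.0, 0.0, 0.0, 1.0]]
```

View pics/top0.png

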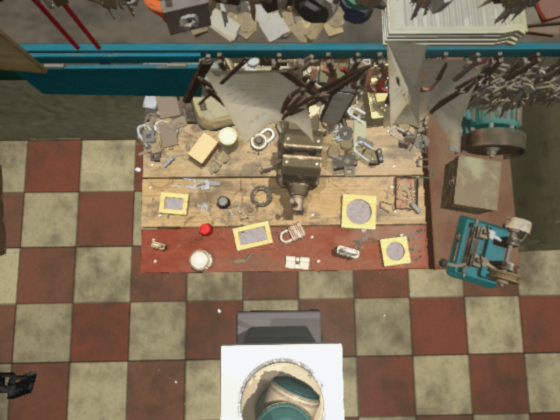

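View pics/side0.png

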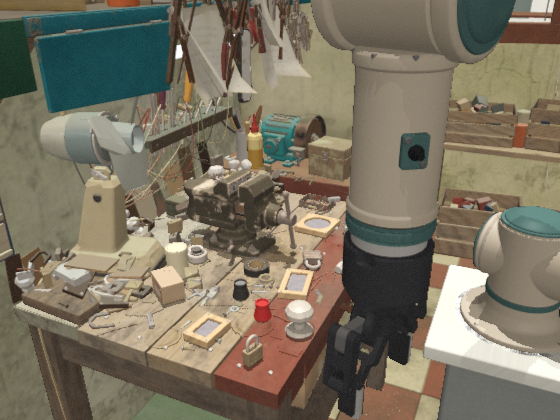

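View pics/wrist0.png

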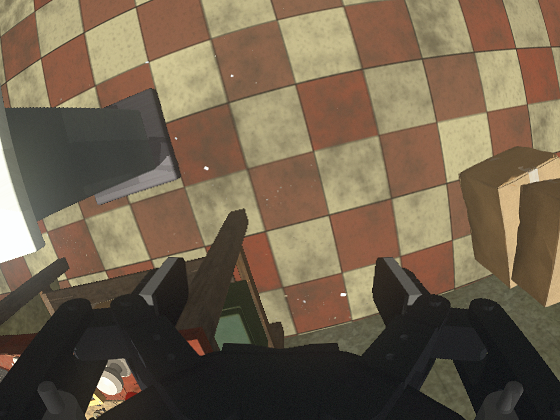

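```bash
python3 - <<'E'
import cv2
im=cv2.imread("pics/top0.png")
cv2.imwrite("pics/top0a.png",cv2.resize(im[170:280,135:295],None,fx=5,fy=5,interpolation=cv2.INTER_CUBIC))
cv2.imwrite("pics/top0b.png",cv2.resize(im[170:280,275:435],None,fx=5,fy=5,interpolation=cv2.INTER_CUBIC))
im=cv2.imread("pics/side0.png")
cv2.imwrite("pics/side0a.png",cv2.resize(im[180:380,160:360],None,fx=3,fy=3,interpolation=cv2.INTER_CUBIC))
E
```

```text
(no output)
```

View pics/top0a.png

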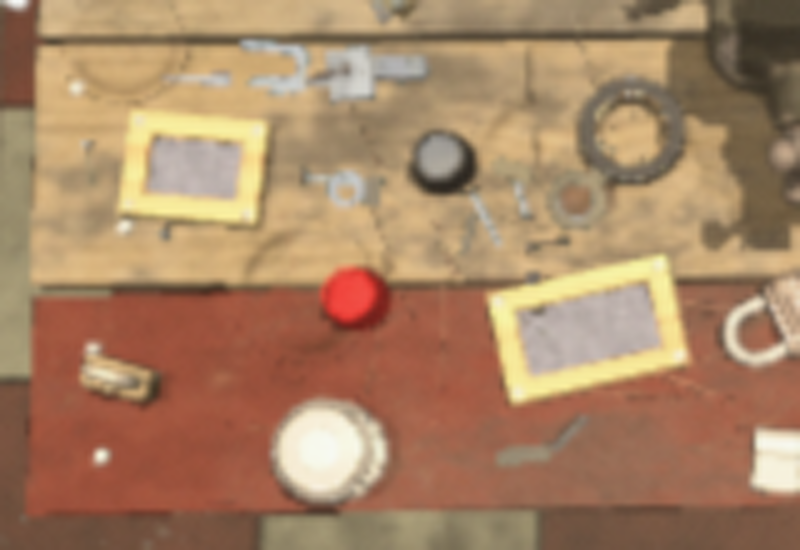

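View pics/top0b.png

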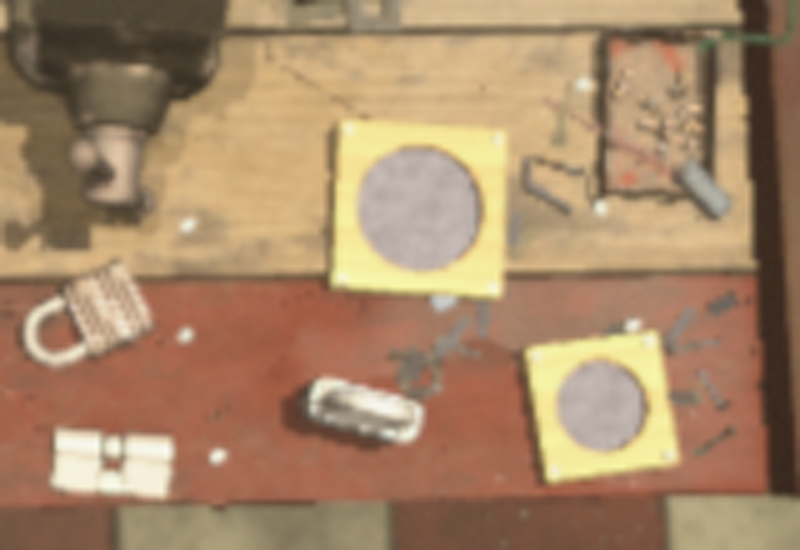

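View pics/side0a.png

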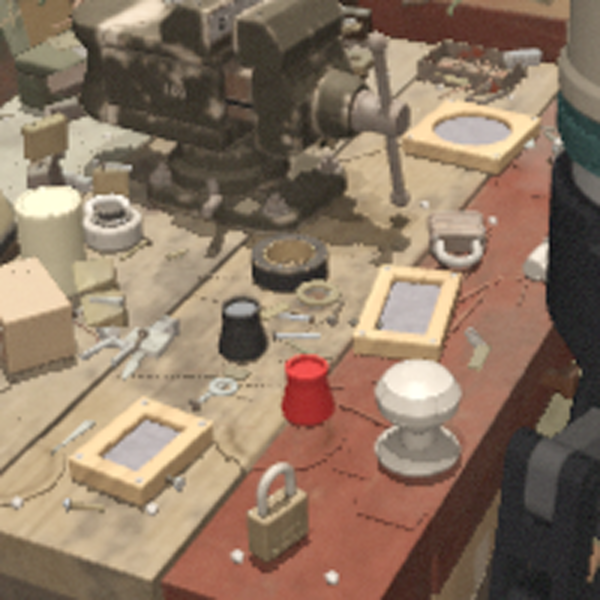

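```bash
cat > h.py <<'E'
import numpy as np,cv2
def cloud(d):
    h,w=d["depth"].shape;f=h/2/np.tan(np.radians(float(d["fovy"]))/2)
    u,v=np.meshgrid(np.arange(w),np.arange(h));Z=d["depth"]
    P=np.stack([(u-d["cx"])/f*Z,(v-d["cy"])/f*Z,Z],-1)
    T=d["world_from_camera"];return P@T[:3,:3].T+T[:3,3]
def onplane(d,u,v,z):
    h=d["depth"].shape[0];f=h/2/np.tan(np.radians(float(d["fovy"]))/2)
    T=d["world_from_camera"];r=T[:3,:3]@np.array([(u-d["cx"])/f,(v-d["cy"])/f,1]);o=T[:3,3]
    return o+r*(z-o[2])/r[2]
E
python3 - <<'E'
from h import *
d=np.load("pics/top0.npz");C=cloud(d)
R={"small_pad":(148,235,170,256),"knob":(185,245,216,275),"loupe":(213,191,234,214),"large_pad":(331,242,363,262),
"S_smallslot":(155,188,193,219),"S_largeslot":(228,217,278,256),"S_lround":(336,190,382,234),"S_sround":(376,233,416,271),"cyl":(283,252,313,272),"lying":(276,220,310,246)}
for n,(a,b,c,e) in R.items():
    P=C[b:e,a:c].reshape(-1,3)
    base=np.median(P[:,2][P[:,2]<0.008]) if (P[:,2]<.008).any() else None
    for lo,hi in ([(.011,.03)] if n[0]=='S' else [(.008,.2),(.022,.2),(.036,.2),(.05,.2)]):
        Q=P[(P[:,2]>lo)&(P[:,2]<hi)]
        if len(Q)<8: continue
        r=cv2.minAreaRect((Q[:,:2]*1000).astype(np.float32))
        print(n,lo,len(Q),"mean",np.round(Q.mean(0),4),"max z",Q[:,2].max().round(4),"rect c",np.round(r[0],1),np.round(r[1],1),round(r[2],1),"bg",base)
for n,b,z in [("vice",(275,130,325,215),0)]:
    P=C[130:215,275:325].reshape(-1,3);Q=P[P[:,2]>.03];print("vice",Q.min(0),Q.max(0))
Q=C[120:270,140:430].reshape(-1,3);Q=Q[Q[:,2]>.1];print("tall",np.round([Q.min(0),Q.max(0)],3))
E
```

```text
small_pad 0.008 99 mean [0.4123 0.3189 0.034 ] max z 0.0576 rect c [413.1 321.8] [35.5 16.9] 73.3 bg -0.0010857288557573064
small_pad 0.022 90 mean [0.4127 0.3202 0.0357] max z 0.0576 rect c [413.1 321.8] [35.4 16.9] 73.3 bg -0.0010857288557573064
small_pad 0.036 27 mean [0.4126 0.3196 0.0498] max z 0.0576 rect c [412.7 319.4] [30.8  6.1] 75.2 bg -0.0010857288557573064
small_pad 0.05 16 mean [0.4128 0.3216 0.0531] max z 0.0576 rect c [413.1 321.8] [19.9  5.6] 75.3 bg -0.0010857288557573064
knob 0.008 338 mean [0.3727 0.2088 0.0534] max z 0.0617 rect c [372.6 210.2] [53.3 48.9] 89.3 bg 0.00018274592916278642
knob 0.022 334 mean [0.3727 0.209  0.054 ] max z 0.0617 rect c [372.6 210.2] [53.3 48.9] 89.3 bg 0.00018274592916278642
knob 0.036 334 mean [0.3727 0.209  0.054 ] max z 0.0617 rect c [372.6 210.2] [53.3 48.9] 89.3 bg 0.00018274592916278642
knob 0.05 271 mean [0.3727 0.2096 0.0557] max z 0.0617 rect c [372.4 210.5] [47.5 46.6] 45.0 bg 0.00018274592916278642
loupe 0.008 131 mean [0.5264 0.1511 0.0261] max z 0.0377 rect c [526.4 145.9] [43.6 33.2] 69.2 bg 0.00014435760083764126
loupe
[... 931 characters left out ...]
0205 rect c [447.7  76.8] [83.  97.8] 12.3 bg 0.0007963238081718504
S_lround 0.011 697 mean [ 0.498  -0.2162  0.0146] max z 0.0231 rect c [ 492.  -222.5] [108.3 104.9] 85.3 bg 0.0007997654459419579
S_sround 0.011 488 mean [ 0.3904 -0.31    0.0145] max z 0.0226 rect c [ 391.7 -321.6] [71.7 97.7] 6.9 bg 0.000485673957121624
cyl 0.008 255 mean [ 0.3636 -0.0443  0.0136] max z 0.0216 rect c [363.9 -44.8] [61.8 32.4] 85.4 bg 0.00021915409949713194
lying 0.008 284 mean [ 0.4429 -0.0362  0.0161] max z 0.0235 rect c [439.6 -30.1] [43.8 65.3] 25.6 bg 0.0001723320760386171
vice [ 0.34567426 -0.12089595  0.03013959] [0.72399744 0.01547658 1.18001492]
tall [[ 0.346 -0.279  0.1  ]
 [ 0.729  0.297  1.18 ]]
```

```bash
python3 - <<'E'
from h import *
d=np.load("pics/top0.npz");C=cloud(d)
A=dict(ss=((135,170),[(132,110),(268,120),(260,225),(118,213)],[(150,135),(242,142),(238,200),(146,192)]),
ls=((135,170),[(488,293),(668,255),(690,362),(513,405)],[(517,325),(645,283),(662,338),(527,377)]),
lr=((275,170),[(341,120),(507,130),(502,297),(330,290)],[(420,207)]),
sr=((275,170),[(525,347),(657,330),(680,463),(548,482)],[(602,405)]))
for n,(o,c,r) in A.items():
    f=lambda p,z:onplane(d,(p[0]+.5)/5-.5+o[0],(p[1]+.5)/5-.5+o[1],z)[:2]
    W=np.array([f(p,.014) for p in c]); X=np.array([f(p,.008 if len(r)==1 else .011) for p in r])
    e=[W[1]-W[0],W[2]-W[3],W[3]-W[0],W[2]-W[1]]
    print(n,"outer c",W.mean(0).round(4),"rec c",X.mean(0).round(4),"edges",[(round(np.hypot(*q)*1000),round(np.degrees(np.arctan2(q[1],q[0])),1)) for q in e])
Q=C[60:280,140:440].reshape(-1,3);Q=Q[(Q[:,2]>.06)&(Q[:,0]<.75)]
H={}
for p in Q:
    k=(round(p[0]/.05)*5,round(p[1]/.05)*5);H[k]=max(H.get(k,0),p[2])
for x in range(30,76,5): print(x,[(y,round(H[(x,y)],2)) for y in range(-40,45,5) if (x,y) in H])
E
```

```text
ss outer c [0.5264 0.2865] rec c [0.5266 0.2875] edges [(74, np.float64(-94.9)), (77, np.float64(-95.5)), (57, np.float64(173.9)), (58, np.float64(176.7))]
ls outer c [0.4359 0.0728] rec c [0.435  0.0741] edges [(99, np.float64(-78.7)), (97, np.float64(-77.1)), (62, np.float64(-167.4)), (59, np.float64(-169.0))]
lr outer c [ 0.4977 -0.2164] rec c [ 0.4995 -0.2176] edges [(92, np.float64(-94.1)), (94, np.float64(-93.0)), (94, np.float64(174.4)), (92, np.float64(175.7))]
sr outer c [ 0.3897 -0.3111] rec c [ 0.39   -0.3125] edges [(73, np.float64(-83.5)), (72, np.float64(-82.8)), (73, np.float64(-172.9)), (72, np.float64(-173.2))]
30 []
35 [(-40, np.float64(0.15)), (0, np.float64(1.18)), (20, np.float64(0.06))]
40 [(-40, np.float64(0.06)), (-20, np.float64(0.09)), (-15, np.float64(0.09)), (20, np.float64(0.06))]
45 [(-40, np.float64(0.06))]
50 [(-40, np.float64(0.06)), (-5, np.float64(0.18)), (0, np.float64(0.18))]
55 [(-40, np.float64(0.06)), (-10, np.float64(0.17)), (-5, np.float64(0.17)), (0, np.float64(0.16))]
60 [(-40, np.float64(0.07)), (-35, np.float64(0.08)), (-30, np.float64(0.
[... 522 characters left out ...]
np.float64(0.53)), (30, np.float64(0.1)), (35, np.float64(0.09))]
70 [(-40, np.float64(0.09)), (-35, np.float64(0.1)), (-30, np.float64(0.09)), (-25, np.float64(0.09)), (-20, np.float64(0.1)), (-15, np.float64(0.1)), (-10, np.float64(0.17)), (-5, np.float64(0.17)), (0, np.float64(0.17)), (10, np.float64(0.08)), (15, np.float64(0.08)), (25, np.float64(0.1)), (30, np.float64(0.1)), (35, np.float64(0.1))]
75 [(-40, np.float64(0.09)), (-35, np.float64(0.09)), (-30, np.float64(0.07)), (-25, np.float64(0.08)), (-20, np.float64(0.1)), (-15, np.float64(0.09)), (-10, np.float64(0.14)), (15, np.float64(0.07)), (20, np.float64(0.07)), (25, np.float64(0.1)), (30, np.float64(0.1)), (35, np.float64(0.1))]
```

Candidates in the top view:
- **Large padlock:** the standing one at (348,252). The ribbed one at (291,233) is lying flat, so it is a decoy.
- **Small padlock:** (159,246), the only small brass one on the front. Other padlocks lie at the back, around (365,150) and (150,130).
- **Knob:** (200,260). The white cup at (228,136) is not a knob.
- **Loupe:** black, at (223,202). The red one at (205,229) is excluded.
- **Lock cylinder:** (297,262), which I leave alone.

The crops confirm these choices. I'll start with the large padlock.

```bash
python3 -m creep '{"slide":[[0.32,-0.97,0],[0.32,-0.97,0],[0.32,-0.97,0],[0.32,-0.97,0]],"twist":[[0,0,-0.05],[0,0,-0.05],[0,0,-0.05],[0,0,-0.05]],"fingers":[1,1,1,1]}' 60
python3 -m creep '{"slide":[[0.32,-0.97,0],[0.32,-0.97,0],[0.32,-0.97,0],[0.32,-0.97,0]],"twist":[[0,0,-0.05],[0,0,-0.05],[0,0,-0.05],[0,0,-0.05]],"fingers":[1,1,1,1]}'
```

```text
clock: 0.55
position: [0.198, 0.4042, 0.2309]
ee_rot: [0.0, 0.287, 0.958, -0.002]
contact_force: [-0.2, 1.3, -0.2]
width: 0.0858
clock: 0.95
position: [0.2469, 0.26, 0.2312]
ee_rot: [0.001, 0.434, 0.901, -0.001]
contact_force: [-0.8, 1.1, 0.6]
width: 0.0854
```

```bash
python3 -m creep '{"slide":[[0.32,-0.97,0],[0.32,-0.97,0],[0.32,-0.97,0],[0.32,-0.97,0]],"twist":[[0,0,-0.05],[0,0,-0.05],[0,0,-0.05],[0,0,-0.05]],"fingers":[1,1,1,1]}'
python3 -m creep '{"slide":[[0.32,-0.97,0],[0.32,-0.97,0],[0.32,-0.97,0],[0.32,-0.97,0]],"twist":[[0,0,-0.05],[0,0,-0.05],[0,0,-0.05],[0,0,-0.05]],"fingers":[1,1,1,1]}'
python3 -m creep '{"slide":[[0.3,-0.97,0],[0.3,-0.97,0],[0.3,-0.97,0],[0.3,-0.97,0],[0.3,-0.97,0],[0.3,-0.97,0]],"twist":[[0,0,-0.05],[0,0,-0.05],[0,0,-0.05],[0,0,-0.05],[0,0,-0.05],[0,0,-0.05]],"fingers":[1,1,1,1,1,1]}'
python3 - <<'E'
from rig import telemetry, optics
import cv2,numpy as np
s=telemetry.get_state();print(s['position'],s['ee_rot'],s['qpos'])
for n in ["wrist"]:
    d=optics.get_image(n);cv2.imwrite(f"pics/{n}1.png",d["img"]);np.savez(f"pics/{n}1.npz",**d)
E
```

```text
clock: 1.35
position: [0.2965, 0.1144, 0.2317]
ee_rot: [0.002, 0.571, 0.821, -0.0]
contact_force: [0.5, -0.2, -0.3]
width: 0.0855
clock: 1.75
position: [0.3451, -0.031, 0.2317]
ee_rot: [0.002, 0.691, 0.722, 0.0]
contact_force: [0.9, 0.2, -0.2]
width: 0.0857
clock: 2.35
position: [0.387, -0.1703, 0.2309]
ee_rot: [-0.001, 0.793, 0.609, 0.0]
contact_force: [0.5, -0.2, -0.2]
width: 0.0854
[ 0.38702761 -0.17027033  0.23092338] [-1.01040875e-03  7.93333609e-01  6.08786263e-01  2.22818262e-04] [-5.80289118e-01  4.43253936e-02  1.79628244e+00  1.12722094e-03
  1.30274589e+00 -3.18852661e-01]
```

View pics/wrist1.png

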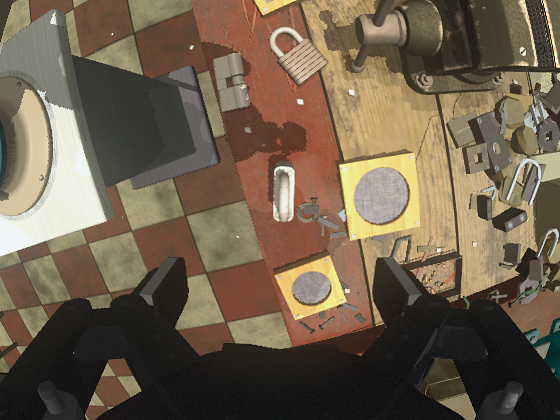

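```bash
cat >> h.py <<'E'
def wcloud(d):
    h,w=d["depth"].shape;f=h/2/np.tan(np.radians(float(d["fovy"]))/2)
    u,v=np.meshgrid(np.arange(w)-d["cx"],np.arange(h)-d["cy"]);r=np.hypot(u,v)+1e-9;t=r/f;Z=d["depth"]
    P=np.stack([np.tan(t)*u/r*Z,np.tan(t)*v/r*Z,Z],-1)
    T=d["world_from_camera"];return P@T[:3,:3].T+T[:3,3]
def band(C,box,lo,hi):
    a,b,c,e=box;P=C[b:e,a:c].reshape(-1,3);Q=P[(P[:,2]>lo)&(P[:,2]<hi)]
    r=cv2.minAreaRect((Q[:,:2]*1000).astype(np.float32));print(box,lo,hi,len(Q),"mean",np.round(Q.mean(0),4),"maxz",Q[:,2].max().round(4),"rect",np.round(r[0],1),np.round(r[1],1),round(r[2],1))
E
python3 - <<'E'
from h import *
d=np.load("pics/wrist1.npz");C=wcloud(d)
band(C,(262,155,305,230),.03,.2);band(C,(262,155,305,230),.055,.2);band(C,(262,155,305,230),.035,.055)
for n,p in dict(lr=(382,195),sr=(312,288)).items(): print(n,C[p[1],p[0]])
E
```

```text
(262, 155, 305, 230) 0.03 0.2 1117 mean [ 0.3888 -0.1711  0.0615] maxz 0.0886 rect [ 388.  -175.3] [57.5 20.7] 74.7
(262, 155, 305, 230) 0.055 0.2 480 mean [ 0.389  -0.1716  0.0815] maxz 0.0886 rect [ 388.1 -174.5] [44.3  9.5] 74.6
(262, 155, 305, 230) 0.035 0.055 628 mean [ 0.3887 -0.171   0.0467] maxz 0.0549 rect [ 388.  -175.3] [57.5 20.7] 74.7
lr [ 0.49941012 -0.21495149  0.00872963]
sr [ 0.39042633 -0.31172578  0.00804205]
```

```bash
python3 -m creep '{"slide":[[0,-0.01,-0.3],[0,-0.01,-0.6],[0,-0.01,-0.87],[0,-0.01,-0.87],[0,-0.01,-0.87]],"twist":[[0,0,0],[0,0,0],[0,0,0],[0,0,0],[0,0,0]],"fingers":[1,1,1,1,1]}'

```

```text
clock: 2.9
position: [0.3871, -0.1728, 0.1014]
ee_rot: [-0.0, 0.793, 0.609, 0.0]
contact_force: [0.4, -1.1, 0.1]
width: 0.0857
```

```bash
python3 -m creep '{"slide":[[0.007,-0.016,-0.2],[0.007,-0.016,-0.4],[0.007,-0.016,-0.54],[0.007,-0.016,-0.54],[0.007,-0.016,-0.54]],"twist":[[0,0,0],[0,0,0],[0,0,0],[0,0,0],[0,0,0]],"fingers":[1,1,1,1,1]}'
python3 -m creep '{"slide":[[0,0,0],[0,0,0],[0,0,0],[0,0,0],[0,0,0],[0,0,0],[0,0,0],[0,0,0]],"twist":[[0,0,0],[0,0,0],[0,0,0],[0,0,0],[0,0,0],[0,0,0],[0,0,0],[0,0,0]],"fingers":[-1,-1,-1,-1,-1,-1,-1,-1]}' 60
python3 - <<'E'
from rig import optics
import cv2
cv2.imwrite("pics/w2.png",optics.get_image("wrist")["img"])
cv2.imwrite("pics/s2.png",optics.get_image("side")["img"])
E
```

```text
clock: 3.4
position: [0.3897, -0.177, 0.0217]
ee_rot: [0.002, 0.794, 0.608, 0.001]
contact_force: [0.2, -0.4, 0.4]
width: 0.0855
clock: 4.2
position: [0.3884, -0.1765, 0.0204]
ee_rot: [0.0, 0.794, 0.608, 0.0]
contact_force: [-0.7, 0.6, 5.8]
width: 0.0198
```

View pics/w2.png

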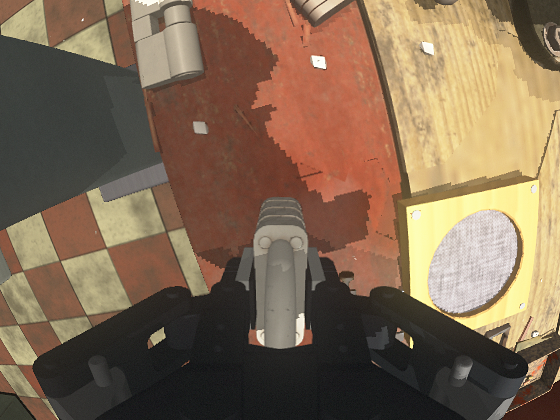

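```bash
python3 -m creep '{"slide":[[0,0,0.2],[0,0,0.4],[0,0,0.6],[0,0,0.8],[0.1,0.3,0.8],[0.15,0.6,0.8],[0.16,0.83,0.8],[0.16,0.83,0.8]],"twist":[[0,0,0],[0,0,0],[0,0,0],[0,0,0],[0,0,0.02],[0,0,0.038],[0,0,0.038],[0,0,0.038]],"fingers":[-1,-1,-1,-1,-1,-1,-1,-1]}'
python3 -m creep '{"slide":[[0.07,0.3,0],[0.1,0.6,0],[0.155,0.83,0],[0.155,0.83,0],[0.155,0.83,0],[0.155,0.83,0]],"twist":[[0,0,0.02],[0,0,0.038],[0,0,0.038],[0,0,0.038],[0,0,0.038],[0,0,0.038]],"fingers":[-1,-1,-1,-1,-1,-1]}'
python3 - <<'E'
from rig import optics,telemetry
import cv2,numpy as np
from h import *
s=telemetry.get_state();print(s['position'],s['ee_rot'],s['contact_force'],s['width'])
d=optics.get_image("wrist");np.savez("pics/w3.npz",**d)
cv2.imwrite("pics/w3.png",d["img"])
d=optics.get_image("side");np.savez("pics/s3.npz",**d)
cv2.imwrite("pics/s3.png",d["img"])
E
```

```text
clock: 5.1
position: [0.4101, -0.0477, 0.1389]
ee_rot: [-0.002, 0.714, 0.7, -0.0]
contact_force: [0.1, -0.6, -2.4]
width: 0.0199
clock: 5.7
position: [0.4346, 0.0718, 0.1393]
ee_rot: [-0.0, 0.628, 0.778, -0.001]
contact_force: [-0.5, -1.1, -2.7]
width: 0.0198
[0.43461813 0.07175534 0.13928368] [-3.54234757e-04  6.27883444e-01  7.78306890e-01 -8.00965918e-04] [-0.46502422 -1.12665649 -2.68676137] 0.019760447652094903
```

View pics/w3.png

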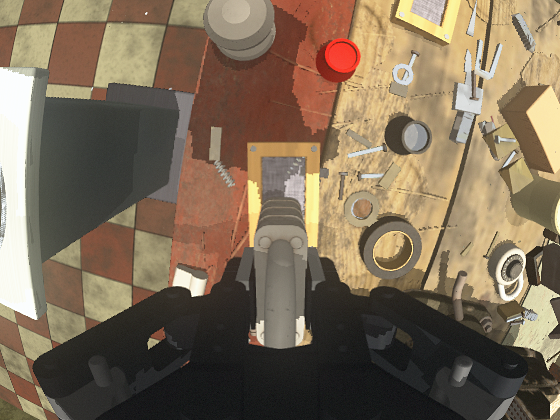

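View pics/s3.png

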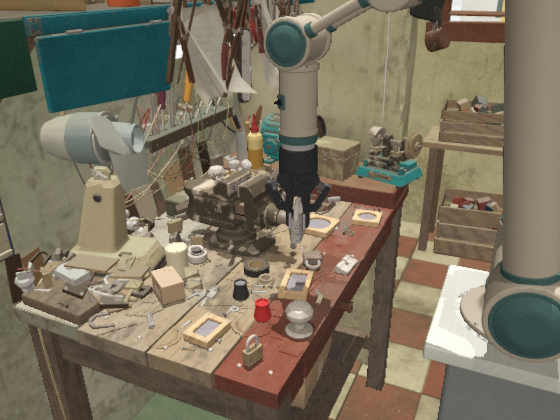

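```bash
python3 -m creep '{"slide":[[0.004,0.005,-0.2],[0.004,0.005,-0.4],[0.004,0.005,-0.55],[0.004,0.005,-0.63],[0.004,0.005,-0.69],[0.004,0.005,-0.72],[0.004,0.005,-0.73],[0.004,0.005,-0.735],[0.004,0.005,-0.735]],"twist":[[0,0,0],[0,0,0],[0,0,0],[0,0,0],[0,0,0],[0,0,0],[0,0,0],[0,0,0],[0,0,0]],"fingers":[-1,-1,-1,-1,-1,-1,-1,-1,-1]}'

```

```text
clock: 6.7
position: [0.4364, 0.0734, 0.0301]
ee_rot: [0.001, 0.628, 0.778, 0.0]
contact_force: [0.2, -0.3, -3.0]
width: 0.0199
```

```bash
python3 -m creep '{"slide":[[0,0,-0.008],[0,0,-0.013],[0,0,-0.013]],"twist":[[0,0,0],[0,0,0],[0,0,0]],"fingers":[-1,-1,-1]}'
python3 - <<'E'
from rig import optics
import cv2
im=optics.get_image("wrist")["img"];cv2.imwrite("pics/w4.png",im)
E
```

```text
clock: 7.0
position: [0.4363, 0.0735, 0.0284]
ee_rot: [0.001, 0.628, 0.779, 0.0]
contact_force: [-1.1, -1.0, 4.4]
width: 0.0197
```

View pics/w4.png

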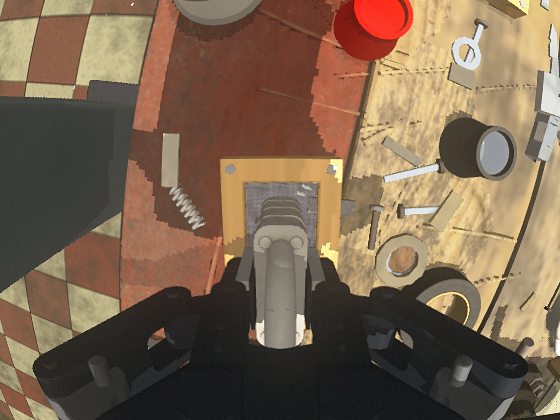

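```bash
python3 -m creep '{"slide":[[0,0,0],[0,0,0],[0,0,0],[0,0,0],[0,0,0.1],[0,0,0.3],[0,0,0.6],[0,0,0.9],[0,0,0.9]],"twist":[[0,0,0],[0,0,0],[0,0,0],[0,0,0],[0,0,0],[0,0,0],[0,0,0],[0,0,0],[0,0,0]],"fingers":[0,0,0,0,0.2,0.2,0.2,0.5,1]}'
python3 - <<'E'
from rig import optics
import cv2
im=optics.get_image("wrist")["img"];cv2.imwrite("pics/w5.png",im)
E
```

```text
clock: 7.95
position: [0.4402, 0.0736, 0.1683]
ee_rot: [0.005, 0.628, 0.779, 0.004]
contact_force: [1.0, -0.6, -0.4]
width: 0.0766
```

View pics/w5.png

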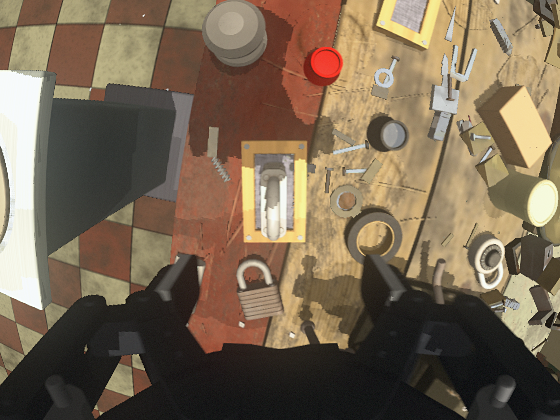

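```bash
python3 -m creep '{"slide":[[-0.03,0.3,0],[-0.06,0.6,0],[-0.08,0.82,0],[-0.08,0.82,0]],"twist":[[0,0,-0.02],[0,0,-0.038],[0,0,-0.038],[0,0,-0.038]],"fingers":[1,1,1,1]}'
python3 -m creep '{"slide":[[-0.03,0.3,0],[-0.06,0.6,0],[-0.08,0.82,0],[-0.08,0.82,0],[-0.08,0.82,0]],"twist":[[0,0,-0.02],[0,0,-0.038],[0,0,-0.038],[0,0,-0.038],[0,0,-0.038]],"fingers":[1,1,1,1,1]}'
python3 - <<'E'
from rig import optics,telemetry
import cv2,numpy as np
s=telemetry.get_state();print(s['position'],s['ee_rot'],s['qpos'])
d=optics.get_image("wrist");np.savez("pics/w6.npz",**d)
cv2.imwrite("pics/w6.png",d["img"])
E
```

```text
clock: 8.4
position: [0.4223, 0.1995, 0.161]
ee_rot: [-0.001, 0.714, 0.7, -0.001]
contact_force: [0.3, -1.2, -0.3]
width: 0.0854
clock: 8.9
position: [0.4111, 0.3186, 0.1611]
ee_rot: [0.0, 0.794, 0.609, -0.002]
contact_force: [0.8, 0.3, -0.0]
width: 0.0856
[0.4110883  0.31859399 0.16114974] [ 3.14480983e-04  7.93506643e-01  6.08558933e-01 -1.77002502e-03] [ 5.26234473e-01  2.46626062e-01  1.73017224e+00 -1.16920991e-03
  1.16822539e+00  7.89001738e-01]
```

View pics/w6.png

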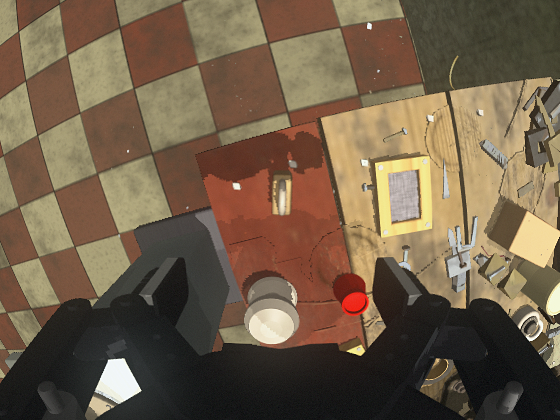

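```bash
python3 - <<'E'
from h import *
d=np.load("pics/w6.npz");C=wcloud(d)
b=(262,165,302,222)
band(C,b,.015,.2);band(C,b,.035,.2);band(C,b,.025,.035)
Q=C[152:240,368:438].reshape(-1,3);Q=Q[(Q[:,2]>.012)&(Q[:,2]<.018)]
print("stand",cv2.minAreaRect((Q[:,:2]*1000).astype(np.float32)))
b=(240,265,305,350);band(C,b,.035,.2);band(C,b,.05,.2)
E
```

```text
(262, 165, 302, 222) 0.015 0.2 820 mean [0.4133 0.3264 0.0351] maxz 0.0556 rect [412.9 323.6] [36.2 16.6] 74.8
(262, 165, 302, 222) 0.035 0.2 254 mean [0.4134 0.3264 0.0504] maxz 0.0556 rect [412.8 324.2] [27.4  5.8] 74.2
(262, 165, 302, 222) 0.025 0.035 531 mean [0.413  0.3254 0.0287] maxz 0.0339 rect [412.9 323.6] [36.2 16.6] 74.7
stand ((526.29931640625, 288.1491394042969), (74.81977844238281, 57.661006927490234), 83.90288543701172)
(240, 265, 305, 350) 0.035 0.2 2152 mean [0.3749 0.2183 0.0522] maxz 0.0595 rect [373.9 213.6] [47.1 52.8] 68.7
(240, 265, 305, 350) 0.05 0.2 1525 mean [0.3738 0.2148 0.0551] maxz 0.0595 rect [373.3 211.7] [44.4 45.3] 46.0
```

```bash
python3 -m creep '{"slide":[[0.008,0.02,-0.3],[0.008,0.02,-0.6],[0.008,0.02,-0.8],[0.008,0.02,-0.8],[0.008,0.02,-0.8]],"twist":[[0,0,0],[0,0,0],[0,0,0],[0,0,0],[0,0,0]],"fingers":[1,1,1,1,1]}'

```

```text
clock: 9.45
position: [0.4133, 0.3213, 0.0427]
ee_rot: [0.0, 0.794, 0.607, -0.001]
contact_force: [0.1, 0.0, 0.8]
width: 0.0852
```

```bash
python3 -m creep '{"slide":[[0,0.008,-0.12],[0,0.008,-0.21],[0,0.008,-0.22],[0,0.008,-0.22]],"twist":[[0,0,0],[0,0,0],[0,0,0],[0,0,0]],"fingers":[1,1,1,1]}'
python3 -m creep '{"slide":[[0,0,0],[0,0,0],[0,0,0],[0,0,0],[0,0,0],[0,0,0],[0,0,0],[0,0,0]],"twist":[[0,0,0],[0,0,0],[0,0,0],[0,0,0],[0,0,0],[0,0,0],[0,0,0],[0,0,0]],"fingers":[-1,-1,-1,-1,-1,-1,-1,-1]}' 40
python3 - <<'E'
from rig import optics
import cv2
cv2.imwrite("pics/w7.png",optics.get_image("wrist")["img"])
im=optics.get_image("side")["img"];cv2.imwrite("pics/s7.png",cv2.resize(im[220:400,160:360],None,fx=3,fy=3))
E
```

```text
clock: 9.85
position: [0.4142, 0.3239, 0.0112]
ee_rot: [0.0, 0.794, 0.608, 0.001]
contact_force: [1.2, 0.2, -0.5]
width: 0.0851
clock: 10.65
position: [0.4133, 0.3239, 0.0099]
ee_rot: [0.0, 0.794, 0.608, 0.0]
contact_force: [-1.1, -0.3, 4.1]
width: 0.0164
```

View pics/s7.png

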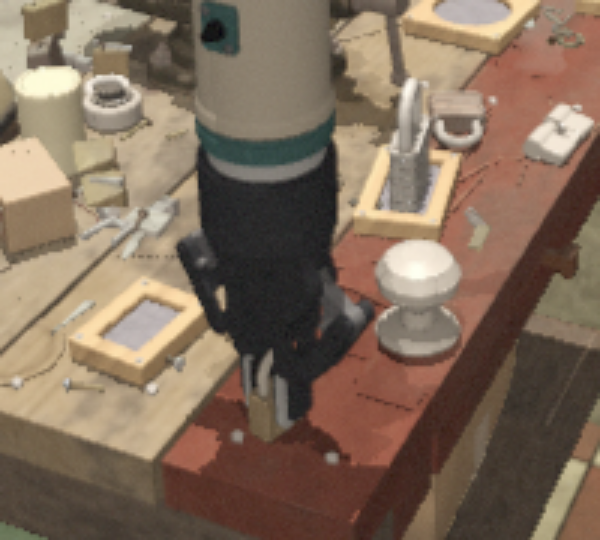

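View pics/w7.png

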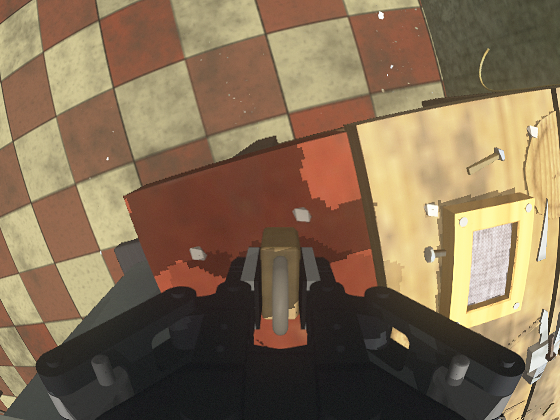

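```bash
python3 -m creep '{"slide":[[0,0,0.2],[0,0,0.4],[0,0,0.5],[0.25,-0.08,0.5],[0.5,-0.16,0.5],[0.755,-0.24,0.5],[0.755,-0.24,0.5],[0.755,-0.24,0.5],[0.755,-0.24,0.5]],"twist":[[0,0,0],[0,0,0],[0,0,0],[0,0,0.01],[0,0,0.02],[0,0,0.026],[0,0,0.026],[0,0,0.026],[0,0,0.026]],"fingers":[-1,-1,-1,-1,-1,-1,-1,-1,-1]}'
python3 - <<'E'
from rig import optics
import cv2
cv2.imwrite("pics/w8.png",optics.get_image("wrist")["img"])
E
```

```text
clock: 11.65
position: [0.5247, 0.2875, 0.0837]
ee_rot: [-0.001, 0.742, 0.671, -0.001]
contact_force: [-0.3, 0.4, -0.7]
width: 0.0161
```

View pics/w8.png

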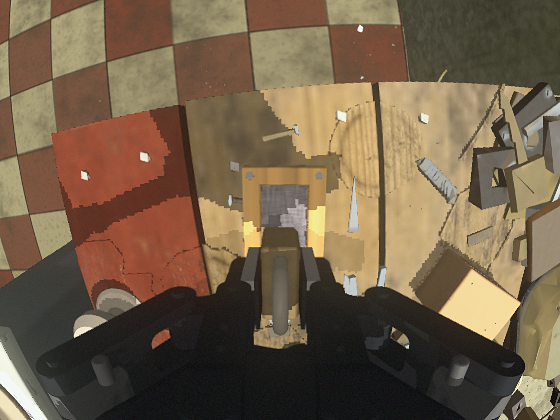

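```bash
python3 -m creep '{"slide":[[0.005,0,-0.15],[0.005,0,-0.28],[0.005,0,-0.36],[0.005,0,-0.41],[0.005,0,-0.435],[0.005,0,-0.435]],"twist":[[0,0,0],[0,0,0],[0,0,0],[0,0,0],[0,0,0],[0,0,0]],"fingers":[-1,-1,-1,-1,-1,-1]}'
python3 - <<'E'
from rig import optics
import cv2
cv2.imwrite("pics/w9.png",optics.get_image("wrist")["img"])
im=optics.get_image("side")["img"];cv2.imwrite("pics/s9.png",cv2.resize(im[240:400,120:320],None,fx=3,fy=3))
E
```

```text
clock: 12.3
position: [0.5269, 0.2879, 0.0193]
ee_rot: [-0.0, 0.742, 0.671, -0.0]
contact_force: [0.0, -0.1, -0.3]
width: 0.016
```

View pics/w9.png

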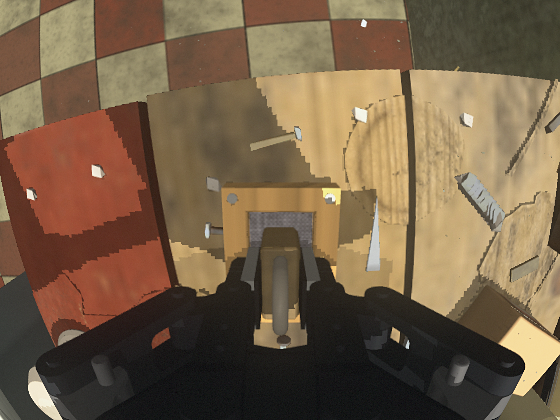

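View pics/s9.png

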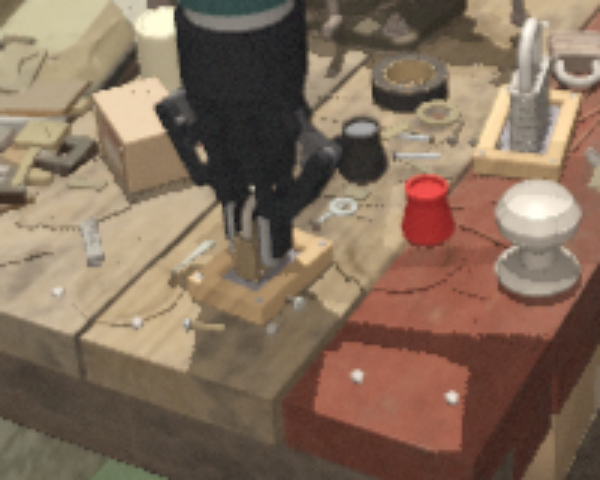

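```bash
python3 -m creep '{"slide":[[0,0,-0.006],[0,0,-0.01],[0,0,-0.01]],"twist":[[0,0,0],[0,0,0],[0,0,0]],"fingers":[-1,-1,-1]}'
python3 -m creep '{"slide":[[0,0,0],[0,0,0],[0,0,0],[0,0,0],[0,0,0.1],[0,0,0.3],[0,0,0.6],[0,0,0.8],[0,0,0.8]],"twist":[[0,0,0],[0,0,0],[0,0,0],[0,0,0],[0,0,0],[0,0,0],[0,0,0],[0,0,0],[0,0,0]],"fingers":[0,0,0,0,0.2,0.2,0.2,0.5,1]}'
python3 - <<'E'
from rig import optics
import cv2
im=optics.get_image("wrist")["img"];cv2.imwrite("pics/w10.png",im)
E
```

```text
clock: 12.7
position: [0.5272, 0.2877, 0.0181]
ee_rot: [0.0, 0.742, 0.671, 0.0]
contact_force: [0.5, 0.1, -0.8]
width: 0.0162
clock: 13.6
position: [0.5302, 0.289, 0.1431]
ee_rot: [0.002, 0.742, 0.671, 0.005]
contact_force: [1.0, 0.6, -0.3]
width: 0.0767
```

View pics/w10.png

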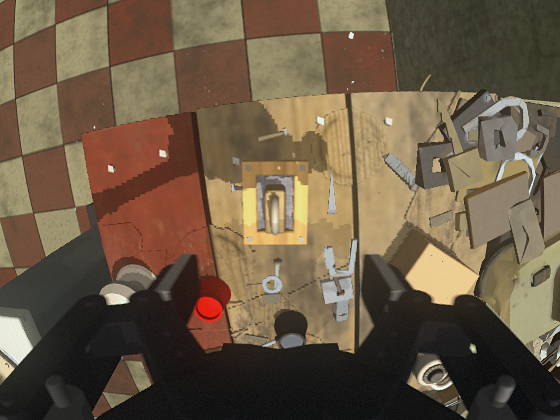

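```bash
python3 -m creep '{"slide":[[-0.25,-0.12,0],[-0.5,-0.25,0],[-0.75,-0.38,0],[-0.98,-0.5,0],[-0.98,-0.5,0],[-0.98,-0.5,0],[-0.98,-0.5,0],[-0.98,-0.5,0],[-0.98,-0.5,0]],"twist":[[0,0,0.02],[0,0,0.04],[0,0,0.06],[0,0,0.08],[0,0,0.1],[0,0,0.12],[0,0,0.14],[0,0,0.16],[0,0,0.18]],"fingers":[1,1,1,1,1,1,1,1,1]}'
python3 -m creep '{"slide":[[0,0,0],[0,0,0]],"twist":[[0,0,0],[0,0,0]],"fingers":[1,1]}'
python3 - <<'E'
from rig import optics,telemetry
import cv2,numpy as np
s=telemetry.get_state();print(s['position'],s['ee_rot'],s['qpos'])
d=optics.get_image("wrist");np.savez("pics/w11.npz",**d)
cv2.imwrite("pics/w11.png",d["img"])
E
```

```text
clock: 14.55
position: [0.3788, 0.2122, 0.1365]
ee_rot: [-0.001, 0.264, 0.964, -0.001]
contact_force: [0.2, 0.5, 0.3]
width: 0.0851
clock: 14.75
position: [0.3793, 0.2124, 0.137]
ee_rot: [-0.001, 0.268, 0.963, -0.001]
contact_force: [0.7, -0.3, 0.6]
width: 0.0855
[0.37930606 0.21241562 0.13697781] [-8.37279752e-04  2.68093419e-01  9.63392385e-01 -5.74383215e-04] [ 3.50137976e-01  1.46416643e-01  1.93437992e+00  4.71217871e-05
  1.06282639e+00 -6.77854112e-01]
```

View pics/w11.png

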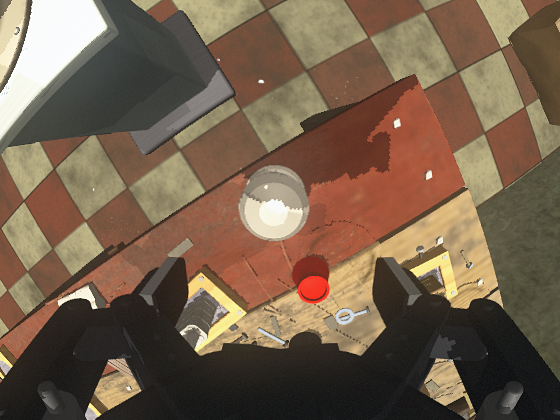

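```bash
python3 - <<'E'
from h import *
d=np.load("pics/w11.npz");C=wcloud(d)
b=(232,158,318,248)
band(C,b,.035,.2);band(C,b,.05,.2);band(C,b,.056,.2);band(C,b,.001,.02)
P=C[b[1]:b[3],b[0]:b[2]].reshape(-1,3);Q=P[P[:,2]>.044]
from scipy.optimize import least_squares
r=least_squares(lambda p:np.linalg.norm(Q-p[:3],axis=1)-p[3],[.373,.21,.04,.026],loss='soft_l1',f_scale=.002);print(r.x,r.cost,d["world_from_camera"][:3,3])
E
```

```text
(232, 158, 318, 248) 0.035 0.2 3742 mean [0.3697 0.2126 0.0536] maxz 0.0599 rect [372. 211.] [51.9 52. ] 31.5
(232, 158, 318, 248) 0.05 0.2 2971 mean [0.3708 0.2118 0.0553] maxz 0.0599 rect [372.1 211. ] [45.7 46.6] 38.5
(232, 158, 318, 248) 0.056 0.2 1219 mean [0.3717 0.211  0.0573] maxz 0.0599 rect [372.4 210.7] [32.6 33.2] 36.4
(232, 158, 318, 248) 0.001 0.02 488 mean [0.3645 0.2198 0.0032] maxz 0.0066 rect [379.6 206.5] [77.3 81.6] 59.1
[0.37223649 0.21073933 0.02653675 0.03283554] 0.014743885807853517 [0.32191601 0.24713917 0.2793379 ]
```

```bash
python3 -m creep '{"slide":[[-0.047,-0.011,-0.2],[-0.047,-0.011,-0.4],[-0.047,-0.011,-0.6],[-0.047,-0.011,-0.75],[-0.047,-0.011,-0.79],[-0.047,-0.011,-0.79],[-0.047,-0.011,-0.79]],"twist":[[0,0,0],[0,0,0],[0,0,0],[0,0,0],[0,0,0],[0,0,0],[0,0,0]],"fingers":[1,1,1,1,1,1,1]}'
python3 -m creep '{"slide":[[0,0,0],[0,0,0],[0,0,0],[0,0,0],[0,0,0],[0,0,0],[0,0,0]],"twist":[[0,0,0],[0,0,0],[0,0,0],[0,0,0],[0,0,0],[0,0,0],[0,0,0]],"fingers":[-1,-1,-1,-1,-1,-1,-1]}' 50
python3 - <<'E'
from rig import optics
import cv2
cv2.imwrite("pics/w12.png",optics.get_image("wrist")["img"])
im=optics.get_image("side")["img"];cv2.imwrite("pics/s12.png",cv2.resize(im[220:400,200:400],None,fx=3,fy=3))
E
```

```text
clock: 15.5
position: [0.3738, 0.2113, 0.0201]
ee_rot: [0.001, 0.267, 0.964, 0.0]
contact_force: [0.5, -0.2, 0.1]
width: 0.0858
clock: 16.2
position: [0.3735, 0.2111, 0.0206]
ee_rot: [0.001, 0.267, 0.964, 0.0]
contact_force: [-1.3, -0.6, 6.6]
width: 0.051
```

View pics/w12.png

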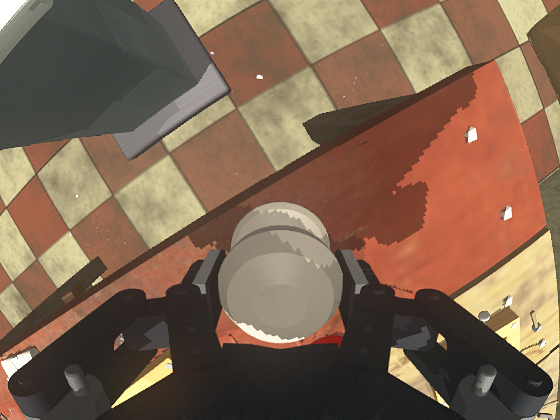

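View pics/s12.png

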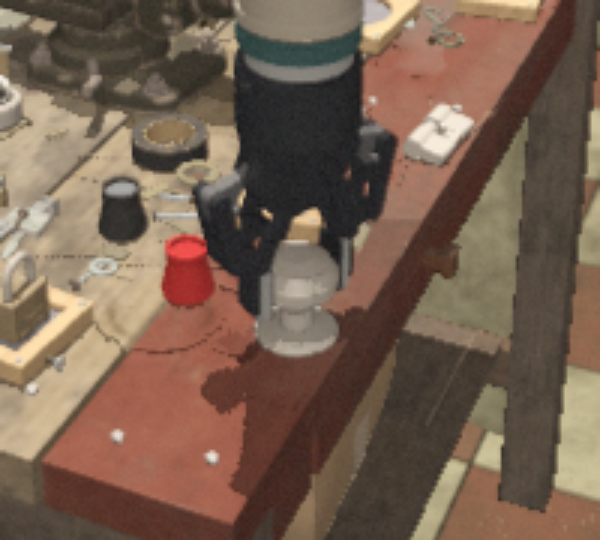

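```bash
python3 -m creep '{"slide":[[0,0,0.2],[0,0,0.4],[0,0,0.6],[0,0,0.8],[0,-0.25,0.87],[0,-0.5,0.87],[0,-0.75,0.87],[0,-0.95,0.87],[0,-0.95,0.87]],"twist":[[0,0,0],[0,0,0],[0,0,0],[0,0,0],[0,0,-0.01],[0,0,-0.02],[0,0,-0.03],[0,0,-0.04],[0,0,-0.05]],"fingers":[-1,-1,-1,-1,-1,-1,-1,-1,-1]}'
python3 -m creep '{"slide":[[0,-0.25,0],[0,-0.5,0],[0,-0.75,0],[0,-0.95,0],[0,-0.95,0]],"twist":[[0,0,-0.01],[0,0,-0.02],[0,0,-0.03],[0,0,-0.04],[0,0,-0.05]],"fingers":[-1,-1,-1,-1,-1]}'
python3 -m creep '{"slide":[[0,-0.25,0],[0,-0.5,0],[0,-0.75,0],[0.3,-0.95,0],[0.6,-0.95,0],[0.83,-0.95,0],[0.83,-0.95,0],[0.83,-0.95,0],[0.83,-0.95,0]],"twist":[[0,0,-0.01],[0,0,-0.02],[0,0,-0.03],[0,0,-0.04],[0,0,-0.05],[0,0,-0.05],[0,0,-0.05],[0,0,-0.05],[0,0,-0.05]],"fingers":[-1,-1,-1,-1,-1,-1,-1,-1,-1]}'
python3 - <<'E'
from rig import optics,telemetry
import cv2,numpy as np
s=telemetry.get_state();print(s['position'],s['ee_rot'],s['qpos'])
for n in ("wrist","top"):
  d=optics.get_image(n);np.savez(f"pics/{n}13.npz",**d);cv2.imwrite(f"pics/{n}13.png",d["img"])
E
```

```text
clock: 17.2
position: [0.3724, 0.0656, 0.15]
ee_rot: [0.0, 0.417, 0.909, -0.001]
contact_force: [-0.0, 0.9, -2.2]
width: 0.0512
clock: 17.7
position: [0.3733, -0.0773, 0.1502]
ee_rot: [0.001, 0.554, 0.832, -0.001]
contact_force: [0.2, -0.2, -3.1]
width: 0.0509
clock: 18.6
position: [0.4959, -0.2158, 0.1495]
ee_rot: [-0.001, 0.675, 0.738, -0.0]
contact_force: [0.3, 0.2, -1.7]
width: 0.0512
[ 0.49587969 -0.21576727  0.14947152] [-1.11335347e-03  6.75236203e-01  7.37600621e-01 -3.91677085e-04] [-5.38879941e-01  2.85610067e-01  1.70563597e+00 -3.49874622e-04
  1.15268537e+00 -6.26962784e-01]
```

View pics/wrist13.png

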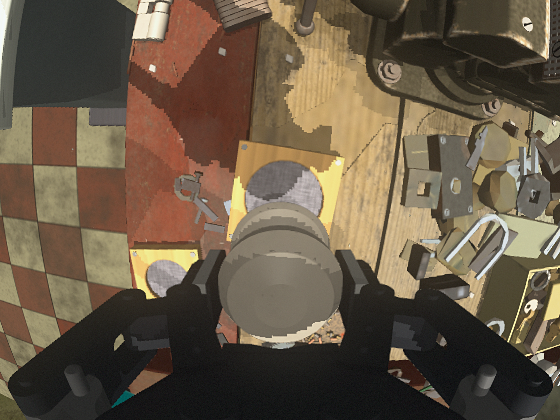

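View pics/top13.png

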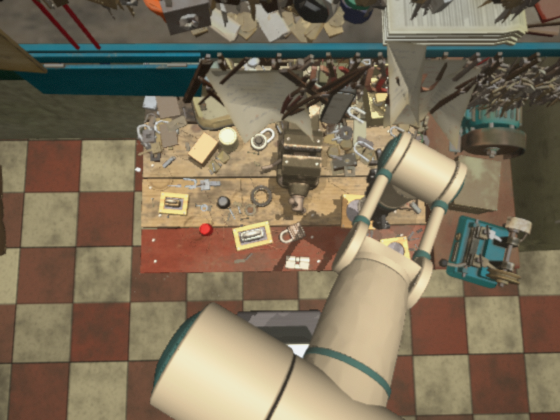

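```bash
python3 -m creep '{"slide":[[0.015,-0.005,-0.2],[0.015,-0.005,-0.4],[0.015,-0.005,-0.58],[0.015,-0.005,-0.68],[0.015,-0.005,-0.75],[0.015,-0.005,-0.78],[0.015,-0.005,-0.79],[0.015,-0.005,-0.79]],"twist":[[0,0,0],[0,0,0],[0,0,0],[0,0,0],[0,0,0],[0,0,0],[0,0,0],[0,0,0]],"fingers":[-1,-1,-1,-1,-1,-1,-1,-1]}'
python3 - <<'E'
from rig import optics
import cv2
cv2.imwrite("pics/w14.png",optics.get_image("wrist")["img"])
E
```

```text
clock: 19.5
position: [0.5002, -0.2175, 0.0321]
ee_rot: [0.001, 0.675, 0.738, 0.0]
contact_force: [-0.6, 1.0, -3.0]
width: 0.0508
```

View pics/w14.png

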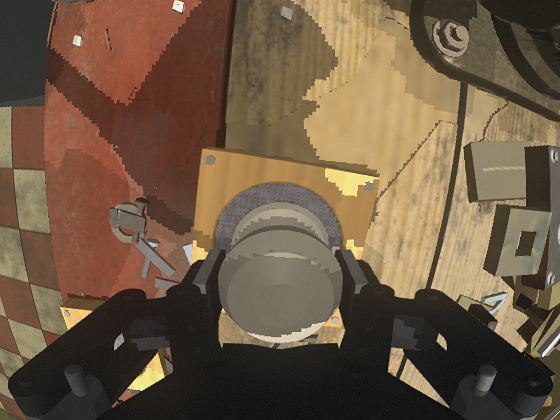

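```bash
python3 -m creep '{"slide":[[-0.006,0.003,-0.01],[-0.006,0.003,-0.018],[-0.006,0.003,-0.022],[-0.006,0.003,-0.022]],"twist":[[0,0,0],[0,0,0],[0,0,0],[0,0,0]],"fingers":[-1,-1,-1,-1]}'
python3 -m creep '{"slide":[[0,0,0],[0,0,0],[0,0,0],[0,0,0],[0,0,0],[0,0,0.1],[0,0,0.3],[0,0,0.6],[0,0,0.8],[0,0,0.8]],"twist":[[0,0,0],[0,0,0],[0,0,0],[0,0,0],[0,0,0],[0,0,0],[0,0,0],[0,0,0],[0,0,0],[0,0,0]],"fingers":[1,1,1,1,1,1,1,1,1,1]}'
python3 - <<'E'
from rig import optics
import cv2
im=optics.get_image("wrist")["img"];cv2.imwrite("pics/w15.png",im)
E
```

```text
clock: 19.95
position: [0.4989, -0.2168, 0.0287]
ee_rot: [0.0, 0.675, 0.738, 0.0]
contact_force: [-1.4, 1.4, 4.3]
width: 0.0508
clock: 20.95
position: [0.5018, -0.2184, 0.1528]
ee_rot: [0.005, 0.675, 0.738, 0.001]
contact_force: [0.7, 0.6, 0.2]
width: 0.0851
```

View pics/w15.png

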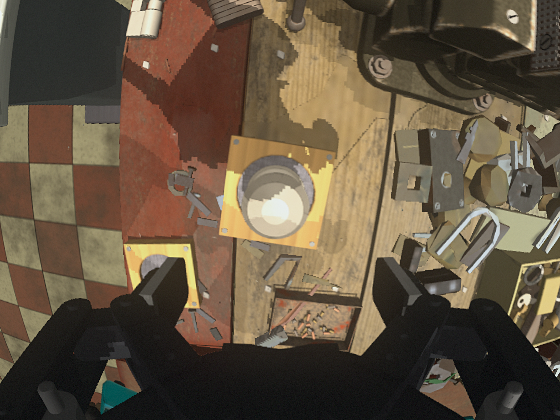

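```bash
python3 -m creep '{"slide":[[-0.3,0,0],[-0.6,0,0],[-0.82,0.1,0],[-0.82,0.35,0],[-0.82,0.6,0],[-0.82,0.82,0],[-0.82,0.82,0]],"twist":[[0,0,0],[0,0,0],[0,0,0],[0,0,0],[0,0,0],[0,0,0],[0,0,0]],"fingers":[1,1,1,1,1,1,1]}'
python3 -m creep '{"slide":[[0,0.3,0],[0,0.6,0],[0,0.82,0],[0,0.82,0]],"twist":[[0,0,0],[0,0,0],[0,0,0],[0,0,0]],"fingers":[1,1,1,1]}'
python3 -m creep '{"slide":[[0,0.3,0],[0,0.6,0],[0.1,0.82,0],[0.4,0.82,0],[0.7,0.82,0],[0.98,0.82,0],[0.98,0.82,0],[0.98,0.82,0],[0.98,0.82,0]],"twist":[[0,0,0],[0,0,0],[0,0,0],[0,0,0],[0,0,0],[0,0,0],[0,0,0],[0,0,0],[0,0,0]],"fingers":[1,1,1,1,1,1,1,1,1]}'
python3 - <<'E'
from rig import optics,telemetry
import cv2,numpy as np
s=telemetry.get_state();print(s['position'],s['ee_rot'],s['qpos'])
for n in ("wrist",):
  d=optics.get_image(n);np.savez(f"pics/{n}16.npz",**d);cv2.imwrite(f"pics/{n}16.png",d["img"])
E
```

```text
clock: 21.7
position: [0.3734, -0.09, 0.1466]
ee_rot: [-0.003, 0.674, 0.739, -0.0]
contact_force: [-0.2, -0.7, -0.5]
width: 0.0854
clock: 22.1
position: [0.3748, 0.0318, 0.1471]
ee_rot: [-0.001, 0.674, 0.739, -0.0]
contact_force: [0.3, -0.6, -0.1]
width: 0.0857
clock: 23.0
position: [0.5216, 0.1511, 0.147]
ee_rot: [-0.001, 0.676, 0.737, -0.001]
contact_force: [0.3, 0.5, -0.5]
width: 0.0858
[0.52161241 0.15107657 0.14701132] [-0.00082656  0.67561914  0.73724927 -0.0012709 ] [ 1.53974037e-01  2.91307953e-01  1.70394621e+00 -3.26379429e-04
  1.14935594e+00  6.69221286e-02]
```

View pics/wrist16.png

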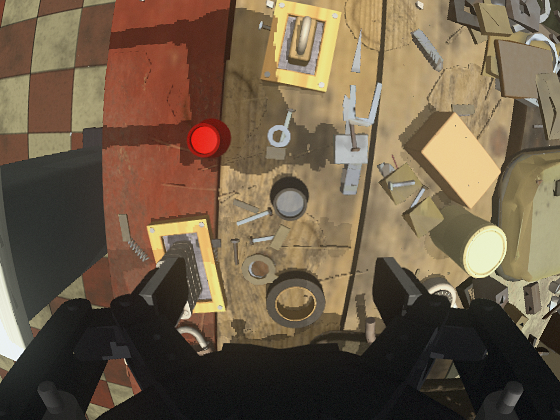

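```bash
python3 - <<'E'
from h import *
d=np.load("pics/wrist16.npz");C=wcloud(d)
b=(264,168,316,228)
band(C,b,.006,.2);band(C,b,.015,.2);band(C,b,.026,.2)
import cv2
im=cv2.imread("pics/wrist16.png");cv2.imwrite("pics/w16c.png",cv2.resize(im[150:250,230:360],None,fx=5,fy=5))
for p in [(290,206),(278,206),(290,195)]: print(p,C[p[1],p[0]])
E
```

```text
(264, 168, 316, 228) 0.006 0.2 1346 mean [0.5269 0.1553 0.0255] maxz 0.0357 rect [524.8 149.5] [44.5 32.1] 60.0
(264, 168, 316, 228) 0.015 0.2 1077 mean [0.5279 0.155  0.0294] maxz 0.0357 rect [528.  154.3] [28.5 28.5] 62.2
(264, 168, 316, 228) 0.026 0.2 931 mean [0.5281 0.1537 0.0311] maxz 0.0357 rect [528.2 153.7] [26.9 27.5] 5.8
(290, 206) [0.52896619 0.15099982 0.02970698]
(278, 206) [0.51910351 0.15016087 0.02981676]
(290, 195) [0.52806327 0.16036735 0.03020372]
```

View pics/w16c.png

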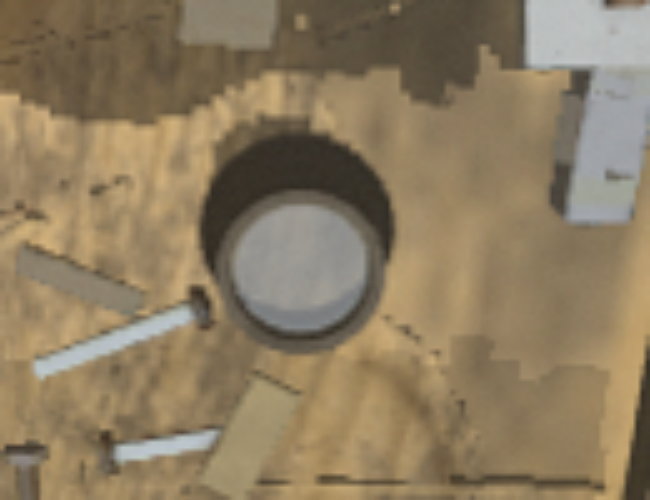

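```bash
python3 -m creep '{"slide":[[0.04,0.014,-0.2],[0.04,0.014,-0.4],[0.04,0.014,-0.6],[0.04,0.014,-0.8],[0.04,0.014,-0.88],[0.04,0.014,-0.9],[0.04,0.014,-0.9]],"twist":[[0,0,0],[0,0,0],[0,0,0],[0,0,0],[0,0,0],[0,0,0],[0,0,0]],"fingers":[1,1,1,1,1,1,1]}'

```

```text
clock: 23.75
position: [0.529, 0.1543, 0.0137]
ee_rot: [0.0, 0.675, 0.738, 0.0]
contact_force: [-0.9, 0.2, -0.5]
width: 0.0856
```

```bash
python3 -m creep '{"slide":[[-0.004,-0.004,-0.014],[-0.004,-0.004,-0.014],[-0.004,-0.004,-0.014],[-0.004,-0.004,-0.014],[-0.004,-0.004,-0.014],[-0.004,-0.004,-0.014],[-0.004,-0.004,-0.014],[-0.004,-0.004,-0.014],[-0.004,-0.004,-0.014]],"twist":[[0,0,0],[0,0,0],[0,0,0],[0,0,0],[0,0,0],[0,0,0],[0,0,0],[0,0,0],[0,0,0]],"fingers":[1,-1,-1,-1,-1,-1,-1,-1,-1]}' 30
python3 - <<'E'
from rig import optics
import cv2
cv2.imwrite("pics/w17.png",optics.get_image("wrist")["img"])
im=optics.get_image("side")["img"];cv2.imwrite("pics/s17.png",cv2.resize(im[220:380,140:340],None,fx=4,fy=3))
E
```

```text
clock: 24.65
position: [0.5285, 0.1538, 0.0115]
ee_rot: [0.0, 0.675, 0.738, 0.0]
contact_force: [-0.7, -0.3, 6.3]
width: 0.0306
```

View pics/w17.png

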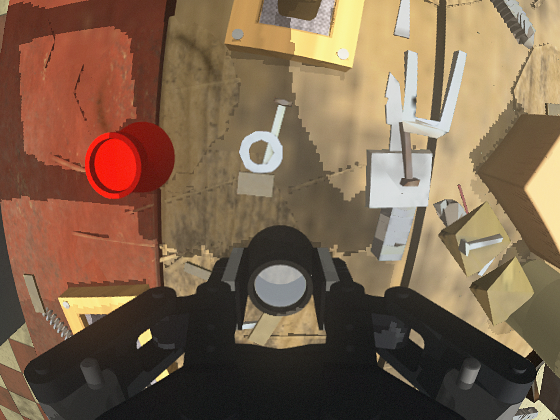

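View pics/s17.png

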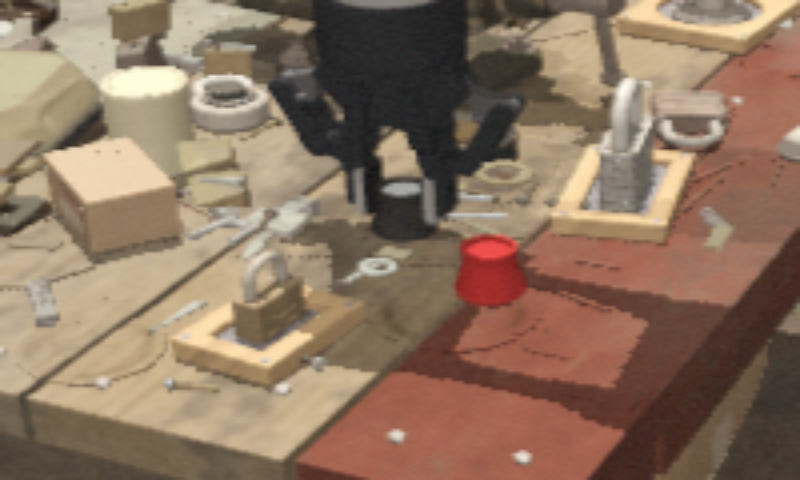

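```bash
python3 -m creep '{"slide":[[0,0,0.1],[0,0,0.3],[0,0,0.55],[0,0,0.8],[-0.25,0,0.9],[-0.5,0,0.9],[-0.75,-0.1,0.9],[-0.92,-0.3,0.9],[-0.92,-0.55,0.9],[-0.92,-0.78,0.9],[-0.92,-0.78,0.9]],"twist":[[0,0,0],[0,0,0],[0,0,0],[0,0,0],[0,0,0],[0,0,0],[0,0,0],[0,0,0],[0,0,0],[0,0,0],[0,0,0]],"fingers":[-1,-1,-1,-1,-1,-1,-1,-1,-1,-1,-1]}'
python3 -m creep '{"slide":[[0,-0.25,0],[0,-0.5,0],[0,-0.78,0],[0,-0.78,0]],"twist":[[0,0,0],[0,0,0],[0,0,0],[0,0,0]],"fingers":[-1,-1,-1,-1]}'
python3 -m creep '{"slide":[[0,-0.25,0],[0,-0.5,0],[0,-0.78,0],[0,-0.78,0]],"twist":[[0,0,0],[0,0,0],[0,0,0],[0,0,0]],"fingers":[-1,-1,-1,-1]}'
python3 -m creep '{"slide":[[0,-0.25,0],[0,-0.5,0],[0,-0.76,0],[0,-0.76,0],[0,-0.76,0],[0,-0.76,0]],"twist":[[0,0,0],[0,0,0],[0,0,0],[0,0,0],[0,0,0],[0,0,0]],"fingers":[-1,-1,-1,-1,-1,-1]}'
python3 - <<'E'
from rig import optics,telemetry
import cv2,numpy as np
s=telemetry.get_state();print(s['position'],s['ee_rot'],s['qpos'])
for n in ("wrist",):
  d=optics.get_image(n);np.savez(f"pics/{n}18.npz",**d);cv2.imwrite(f"pics/{n}18.png",d["img"])
E
```

```text
clock: 25.85
position: [0.3901, 0.0338, 0.146]
ee_rot: [0.001, 0.677, 0.736, -0.0]
contact_force: [-0.1, 0.3, 0.1]
width: 0.0302
clock: 26.25
position: [0.3913, -0.084, 0.1461]
ee_rot: [0.001, 0.677, 0.736, -0.0]
contact_force: [-0.1, -0.2, -0.4]
width: 0.0299
clock: 26.65
position: [0.3919, -0.201, 0.1461]
ee_rot: [0.002, 0.677, 0.736, -0.0]
contact_force: [-0.1, 0.9, -0.6]
width: 0.0301
clock: 27.25
position: [0.3902, -0.309, 0.1455]
ee_rot: [-0.001, 0.675, 0.738, 0.001]
contact_force: [-0.1, 0.7, -2.0]
width: 0.0298
[ 0.39022037 -0.30899234  0.14548878] [-1.12065724e-03  6.74888501e-01  7.37918673e-01  5.36170051e-04] [-8.10307028e-01  2.28348254e-01  1.79987766e+00  1.01771621e-03
  1.11567731e+00 -8.99923171e-01]
```

View pics/wrist18.png

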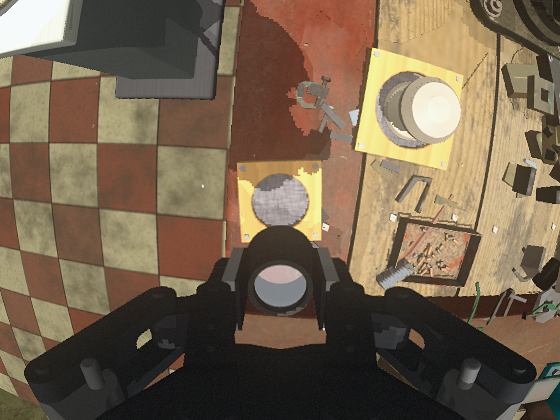

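```bash
python3 -m creep '{"slide":[[0,-0.005,-0.2],[0,-0.005,-0.4],[0,-0.005,-0.6],[0,-0.005,-0.7],[0,-0.005,-0.75],[0,-0.005,-0.75],[0,-0.005,-0.75]],"twist":[[0,0,0],[0,0,0],[0,0,0],[0,0,0],[0,0,0],[0,0,0],[0,0,0]],"fingers":[-1,-1,-1,-1,-1,-1,-1]}'
python3 - <<'E'
from rig import optics,telemetry
import cv2,numpy as np
cv2.imwrite("pics/w19.png",optics.get_image("wrist")["img"])
im=optics.get_image("side")["img"];cv2.imwrite("pics/s19.png",cv2.resize(im[160:260,290:430],None,fx=5,fy=5))
E
```

```text
clock: 28.0
position: [0.3909, -0.3119, 0.0342]
ee_rot: [0.001, 0.675, 0.738, 0.0]
contact_force: [0.5, -0.6, 0.2]
width: 0.0301
```

View pics/w19.png

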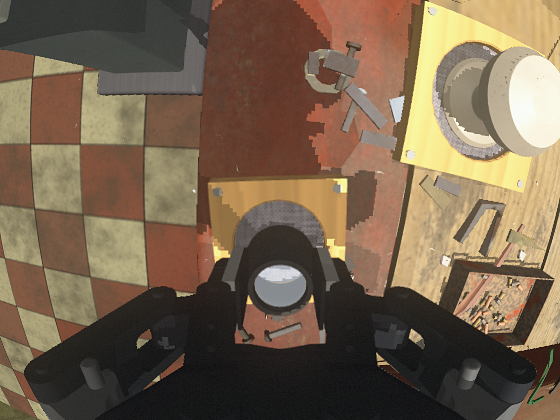

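View pics/s19.png

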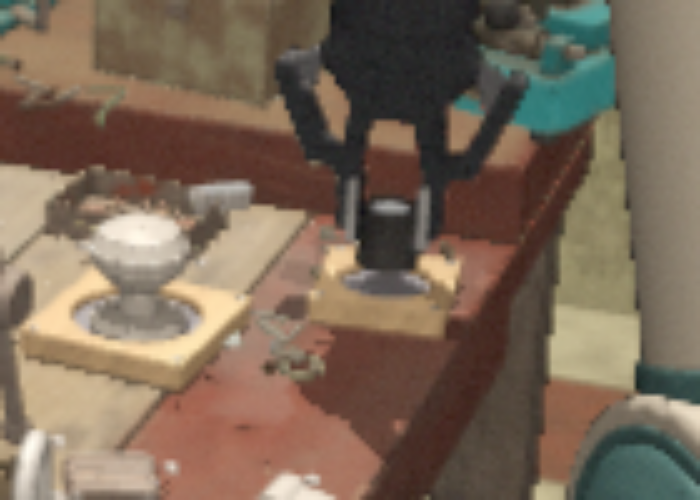

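```bash
python3 -m creep '{"slide":[[-0.004,0,-0.03],[-0.004,0,-0.06],[-0.004,0,-0.08],[-0.004,0,-0.088],[-0.004,0,-0.088]],"twist":[[0,0,0],[0,0,0],[0,0,0],[0,0,0],[0,0,0]],"fingers":[-1,-1,-1,-1,-1]}'

```

```text
clock: 28.6
position: [0.3895, -0.3119, 0.02]
ee_rot: [-0.0, 0.675, 0.738, 0.0]
contact_force: [0.2, 0.8, 0.4]
width: 0.0303
```

```bash
python3 -m creep '{"slide":[[0,0,-0.004],[0,0,-0.004],[0,0,-0.004],[0,0,-0.004],[0,0,-0.004],[0,0,-0.004],[0,0,0.1],[0,0,0.3],[0,0,0.6],[0,0,0.9],[0,0,0.9]],"twist":[[0,0,0],[0,0,0],[0,0,0],[0,0,0],[0,0,0],[0,0,0],[0,0,0],[0,0,0],[0,0,0],[0,0,0],[0,0,0]],"fingers":[-1,-1,0.3,0.3,0.3,0.3,0.5,0.6,0.6,1,1]}'
python3 -m creep '{"slide":[[0,0.3,0.1],[-0.2,0.6,0.1],[-0.4,0.8,0.1],[-0.5,0.9,0.1],[-0.5,0.9,0.1]],"twist":[[0,0,0],[0,0,0],[0,0,0],[0,0,0],[0,0,0]],"fingers":[1,1,1,1,1]}'
python3 - <<'E'
from rig import optics,telemetry
import cv2,numpy as np
for n in ("wrist","top","side"):
  d=optics.get_image(n);np.savez(f"pics/{n}20.npz",**d);cv2.imwrite(f"pics/{n}20.png",d["img"])
E
```

```text
clock: 29.7
position: [0.3928, -0.3152, 0.1614]
ee_rot: [0.007, 0.675, 0.738, -0.0]
contact_force: [0.6, 0.4, 0.7]
width: 0.0855
clock: 30.2
position: [0.3117, -0.174, 0.1696]
ee_rot: [-0.001, 0.675, 0.738, 0.0]
contact_force: [0.1, 0.5, -0.9]
width: 0.0856
```

View pics/wrist20.png

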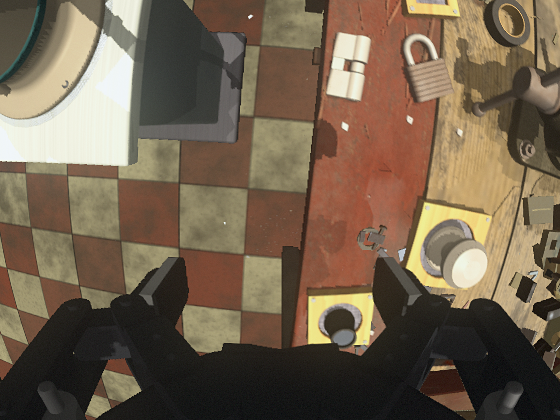

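View pics/side20.png

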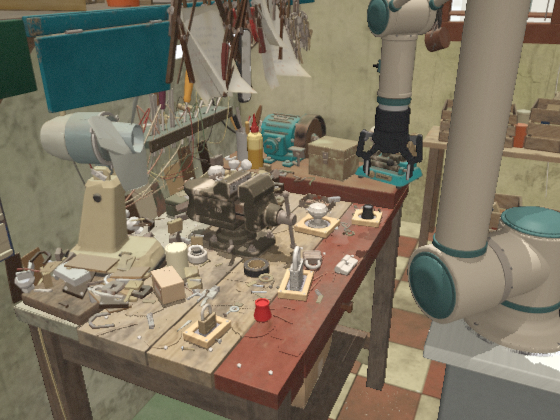

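View pics/top20.png

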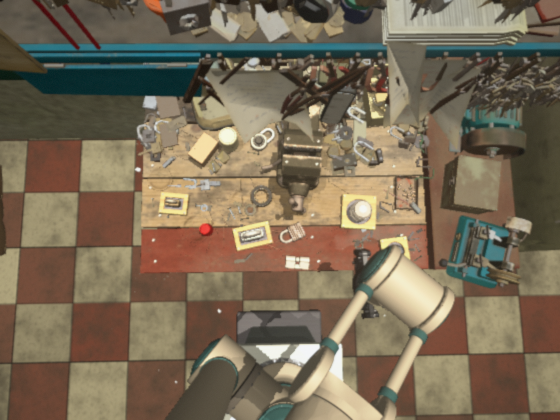

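```bash
python3 - <<'E'
from h import *
C=cloud(np.load("pics/top20.npz"))
for b,lo in [((233,222,273,250),.05),((162,193,186,214),.02),((344,196,375,226),.05),((283,252,313,272),.008)]: band(C,b,lo,.2)
C=wcloud(np.load("pics/wrist20.npz"));band(C,(318,300,360,350),.025,.2);band(C,(435,230,490,290),.05,.2)
im=cv2.imread("pics/side20.png");cv2.imwrite("pics/s20c.png",cv2.resize(im[180:350,180:400],None,fx=3.5,fy=3.5))
E
```

```text
(233, 222, 273, 250) 0.05 0.2 172 mean [0.435  0.0729 0.0695] maxz 0.0981 rect [436.5  73.8] [20.8 56.9] 11.4
(162, 193, 186, 214) 0.02 0.2 105 mean [0.5248 0.2836 0.0415] maxz 0.0645 rect [519.8 280.4] [42.4 46.1] 10.7
(344, 196, 375, 226) 0.05 0.2 310 mean [ 0.4976 -0.2145  0.0624] maxz 0.0711 rect [ 498.6 -216.1] [51.  48.4] 89.8
(283, 252, 313, 272) 0.008 0.2 253 mean [ 0.3636 -0.0446  0.0139] maxz 0.0223 rect [363.7 -44.9] [62.1 32.6] 85.1
(318, 300, 360, 350) 0.025 0.2 643 mean [ 0.3882 -0.3091  0.0368] maxz 0.0433 rect [ 389.5 -310.7] [27.  29.2] 57.3
(435, 230, 490, 290) 0.05 0.2 1735 mean [ 0.4911 -0.2124  0.0611] maxz 0.0683 rect [ 496.2 -214.3] [52.6 48.4] 35.5
```

View pics/s20c.png

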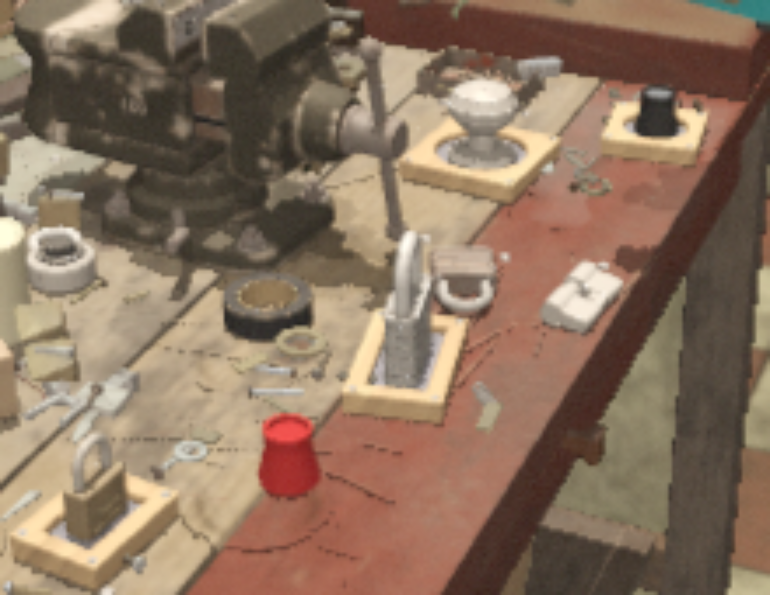

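The heights and positions all match seated samples, and the cylinder hasn't moved, so I'm handing the job in.

```bash
python3 -c "
from rig import order;print(order.sign_off())"
```

```text
the job is handed in; nothing more can be done
None
```

All four samples now stand upright in their matching recesses, and I handed the job in at about 30 s of robot time. I placed them in the listed order: large padlock, small padlock, knob, loupe.

In the last pictures, tops measured within about 5 mm of the heights expected for seated samples:

| Sample | Measured top (mm) | Expected top (mm) |
|---|---|---|
| Large padlock | 98 | 96 |
| Small padlock | 64.5 | 63 |
| Knob | 68–71 | 66 |
| Loupe | 43 | 42 |

- **Centring:** the large padlock, knob and loupe measured within a few mm of their recess centres. The last top-view fit for the small padlock was spoiled by the stand's rim. Its centring rests on the release position and the wrist picture, where it looked centred.
- **Knob reading:** its height read 2–5 mm high, differing between the two cameras. Contact was felt at the expected floor height and the knob looks seated in the pictures.
- **Lock cylinder and decoys:** the cylinder measured in the same place as at the start, and I did not touch the red loupe or the lying padlock.
- **Robot:** the gripper was open and clear of everything when I handed in. The forces reported after each move stayed under 7 N.

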